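# Hang the tape basket on the balancer arm

### The arm

A 7-joint arm with a two-finger parallel gripper is mounted at the origin on the work surface. World frame = base frame: x ahead of the robot, y to its left, z up, the work surface at z = 0. Lengths are in m, angles in rad, forces in N, time in s.
With the tool pointing down it reaches from about 0.4 to 0.85 m from the base axis. Payload 10.4 kg.
Tool frame: the origin (TCP) lies between the finger pads; the fingertips stand 17 mm ahead of it and the grasp point (between the pads) lies 2 mm behind it; z points along the fingers, y is the direction in which the jaws open and shut (so a half turn about z gives the same grasp; the last joint's range is limited). The gripper opens to 85 mm and grips with 20 to 120 N. Pads are 22 mm wide; open, the fingers measure 114 mm over their backs; the gripper's body (76 mm by 85 mm) begins 54 mm behind the grasp point. The pads swing forward as they close: fully open they stand 13 mm farther back than shut.
Start: joints at [-1.224, 0.332, -0.065, 1.46, 0.022, 1.35, -0.088], TCP at [0.226, 0.583, 0.248] pointing down, gripper open.
Joint ranges: [-2.6, 2.6], [-0.5, 2.12], [-1.47, 1.34], [0.16, 2.42], [-1.27, 4.41], [0.06, 2.06], [-2.6, 2.6]. Speed limits (rad/s): [2.22, 2.22, 2.79, 2.79, 3.14, 3.14, 3.14].

### API

Orientations are given as a unit quaternion [x, y, z, w].
In Python, from workcell import manip gives the robot as it stands.
- The arm moves only by the tool jog_arm, never from a script. Its argument "steps" is one flat list of numbers, 5 for each row, row after row: the finger opening in m, from 0 to 0.0854, then the shift along the tool's x, y, z in m, then the turn about the tool's z in rad. In form: [gripper, x, y, z, twist, gripper, x, y, z, twist, ...]. A call has exactly 10 rows; each row is the pose to reach, as a shift and turn from the pose commanded when the call began, along the tool's axes at that moment; what a row does not reach only later rows make up. A row lasts 1/10 s, in which the tool goes at most 50 mm and 8.59 degrees, less where a joint would pass 70% of its speed; a pose out of reach is approached as far as the arm can. A call with a gripper value outside its range is refused whole. The fingers move at their own pace and stop on an object; "grip_force" is the grip in N (left out, the last holds). Time passes only in rows, so rows that repeat a pose let the fingers close, or fill a call up. It gives the time, the measured TCP pose, the force and the opening at its end, in the units of the state.
- manip.get_obs(): the state, without advancing time (a new reading comes with each control period).
- manip.camera(name): name is "side" or "top" or "wrist"; returns (picture, depth): 420x560x3 uint8, red, green, blue; 420x560 float32, m along the optical axis (not along the pixel's ray), 0 where there is no reading.
- manip.calibration(name): a dict with "mtx" (3x3 intrinsics, pixels), "world_to_cam" (4x4, takes a point from world to camera coordinates). Camera axes: x right, y down, z forward; pixel columns grow to the right and rows downward; lengths in m; the calibration is good to about 2 mm. The wrist camera is an equidistant fisheye: a pixel r from the principal point sees the ray r / f radians off the axis. A picture is of the moment at which its call begins: read the wrist's pose just before it. calibration takes no time and is no camera call; for the wrist camera it gives the pose at the moment of the call.
- manip.hand_in(): hands the job in, once; it reports no verdict.
The state is a dict: "clock": time; "joint_pos": joint angles; "joint_velocities": joint speeds; "tau": joint torques, N m; "position": TCP position; "ee_rot": TCP orientation; "ft_force": force on the tool from outside, world axes, zero at the start; "torque": the same for the moment, N m; "grip_width": opening from 0.0 (shut) to 1.0 (fully open).
Only numpy, scipy, OpenCV 4.12 (cv2) and the standard library are available. Lean on these libraries where they do the work, as an engineer would, in place of code of your own. Each camera call takes 0.05 s, during which the arm holds its last target.

### The job

Lift the blue basket of tape rolls by its handle and hang it on the forked yoke of the spring-balanced swing arm, with the handle bar down in both orange notches. Keep holding it while the arm sinks under it, and let go only once the arm carries the whole weight and has settled, so that the arm neither drops nor springs up when you release; never press the basket hard onto the arm. Keep the basket about upright and leave everything else on the bench where it is.

Things in the scene. Friction and masses are not known exactly. Their poses are not given: they have to be found in the camera images.
- grip (a point): Centre of the black grip amid the basket's rigid handle, 130 mm above its underside. The grip is 16 mm (x) by 40 mm (y) by 20 mm (z), flat-sided: squeeze along x. From it a steel bar 8 mm thick runs along y both ways, at the same height, to uprights at y = +-71 mm that go down to the basket. z is up.
- basket: Blue open basket, 110 (x) by 150 (y) by 55 mm high, two tape rolls inside not above the rim; the open window between rim and handle bar is 71 mm high. Origin at the centre of its underside, z up. Mass with contents unknown, 0.35 to 0.9 kg; it balances under the middle of the bar.
- bar_a (a point): Point on the centre line of the basket's handle bar, 40 mm to the +y side of the grip's centre. To hang it, the bar comes in over the notches from the fork's open side, prongs passing through the window under the bar, and is then lowered.
- bar_b (a point): Point on the centre line of the basket's handle bar, 40 mm to the -y side of the grip's centre.
- yoke (a point): Middle of the forked yoke at the swing arm's end: where the centre of the seated bar's middle lies, half-way between the two orange notches. Rides with the arm. x points along the arm to the pivot, y along the seated bar, z up (square to the arm). Fork open at the end away from the pivot; free room 72 mm (y) between the notches, closed by a cross bar 63 mm off towards the pivot.
- notch (a point): Centre of the yoke's +y notch, 40 mm from the yoke point (the other is at y = -40 mm); axes like the yoke's. Notches are 8 mm wide (y), with a flat floor 11 mm wide (x), 4 mm under the seated bar's centre, and flanks flaring 60 degrees steep to lips 17 mm above that centre, 17 mm to either side of it inside, 23 mm outside; nothing of the fork reaches lower than 10 mm below it.
- swing_arm: Grey swing arm; origin and axes as the yoke's. It turns about a level fixed pivot 270 mm from its origin along x. Unloaded it rests at its upper stop, yoke 0.2 rad above the pivot; it sinks up to 0.43 rad. The spring resists at the yoke with about 1.7 N at the top plus 0.7 N per 10 mm sunk; light damping. It balances 22 to 108 mm down, by the unknown mass, the basket then clear of the bench.
- carton_a: brown carton 110 x 150 x 80 mm, a bystander; origin at the centre of its underside.
- carton_b: brown carton 100 x 130 x 60 mm, a bystander; origin at the centre of its underside.
- scanner: black hand-held barcode scanner lying on its side, about 190 x 80 x 36 mm, a bystander; origin at the centre of its underside.
- tape_roll: yellow tape roll lying flat, 90 across x 48 mm, a bystander; origin at the centre of its underside.
- tape_dispenser: red bench tape dispenser 150 x 70 x 102 mm, a bystander; origin at the centre of its underside.
- blue_tray: open blue tray without a handle, 200 x 150 x 75 mm, a bystander; origin at the centre of its underside.
- marker: green marker pen, 16 x 136 mm, a bystander; origin at the centre of its underside (marker: near its middle).

How it is judged:
By the outcome, as a careful person would: the job done as asked, in the order asked, and still so for the second after the job is handed in, with the robot touching nothing.
It also fails if it takes over 61 s, if anything falls off the work surface, if the arm or the gripper's body presses on something with over 40 N, if the wrist force passes 120 N, or if a joint passes its speed limit or range.

## Working session

There is one attempt and no reset: what is moved stays moved. The work goes in short steps, Python scripts to look and compute and a tool call to move; the robot and the scene stay as the last step left them, time stands still between calls to the robot, and variables do not carry over. Pictures are saved under pics/ and viewed, and the job is handed in when it is done.

Besides the shell and the picture viewer there is one more tool, called in YAML: its name, and indented under it one key for each argument. jog_arm: Moves the arm, as the interface text tells. Its arguments: {"type":"object","properties":{"steps":{"type":"array"},"grip_force":{"type":"number"}},"required":["steps"]}

```bash
mkdir -p pics; ls
cat > h.py <<'E'
import numpy as np,cv2
from workcell import manip
from scipy.spatial.transform import Rotation as R
def snap(n,tag):
    c=manip.calibration(n);p,d=manip.camera(n)
    cv2.imwrite(f'pics/{tag}.png',p[:,:,::-1]);np.savez(f'pics/{tag}.npz',p=p,d=d,K=c['mtx'],T=c['world_to_cam'])
    return p,d,np.array(c['mtx']),np.array(c['world_to_cam'])
def load(tag):
    z=np.load(f'pics/{tag}.npz');return z['p'],z['d'],z['K'],z['T']
def cloud(d,K,T):
    v,u=np.mgrid[:d.shape[0],:d.shape[1]]
    P=np.stack([(u-K[0,2])/K[0,0]*d,(v-K[1,2])/K[1,1]*d,d],-1)
    return (P-T[:3,3])@T[:3,:3]
E
python3 - <<'E'
from h import *
o=manip.get_obs();print({k:np.round(v,3) for k,v in o.items()})
for n in('side','top'):
    p,d,K,T=snap(n,n+'0');print(K,T.round(3))
E
```

```text
pics
{'clock': np.float64(0.0), 'joint_pos': array([-1.224,  0.333, -0.065,  1.461,  0.022,  1.35 , -0.088]), 'joint_velocities': array([-0.001,  0.   , -0.   , -0.   , -0.001,  0.001, -0.001]), 'tau': array([ 1.0000e-03, -6.2544e+01,  5.0000e-02, -3.9160e+01,  1.6000e-02,
        1.0000e-02, -0.0000e+00]), 'position': array([0.226, 0.582, 0.248]), 'ee_rot': array([ 0.184,  0.983, -0.001, -0.   ]), 'ft_force': array([-0.466, -0.274, -0.905]), 'torque': array([-0.018, -0.009,  0.037]), 'grip_width': np.float64(0.999)}
[[412.91105332   0.         284.93369722]
 [  0.         412.91105332 202.99877385]
 [  0.           0.           1.        ]] [[ 0.998 -0.056 -0.014 -0.522]
 [-0.052 -0.763 -0.645  0.177]
 [ 0.026  0.644 -0.764  1.438]
 [ 0.     0.     0.     1.   ]]
[[416.18316177   0.         273.43756873]
 [  0.         416.18316177 214.21520006]
 [  0.           0.           1.        ]] [[ 0.02  -1.    -0.008  0.024]
 [-0.98  -0.018 -0.198  0.558]
 [ 0.198  0.012 -0.98   1.473]
 [ 0.     0.     0.     1.   ]]
```

View pics/side0.png

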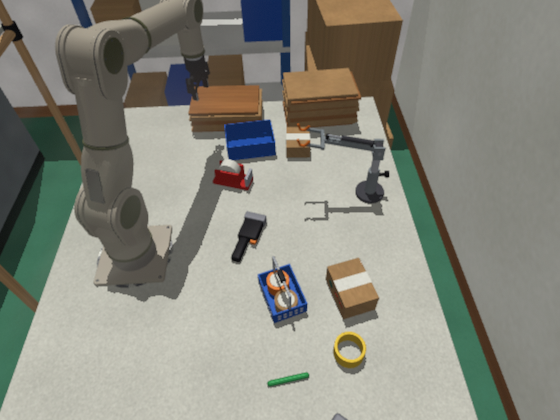

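View pics/top0.png

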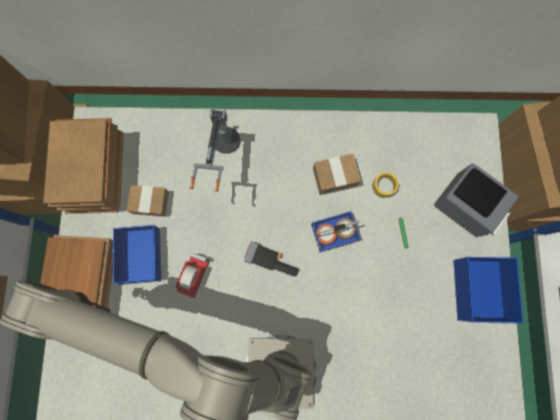

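The top view shows the basket at about (335,232), the swing arm's fork with orange notches at about (193,183) and (218,183), and its pivot near (217,115). Next I'll measure both from the depth image.

Run:
```python
from h import *
for n in('top','side'):
    p,d,K,T=load(n+'0');W=cloud(d,K,T)
    hsv=cv2.cvtColor(p,cv2.COLOR_RGB2HSV)
    ok=d>0
    # basket region
    m=ok&(W[...,2]>0.11)&(W[...,2]<0.16)&(abs(W[...,0]-0.45)<0.15)&(abs(W[...,1]+0.13)<0.15)
    b=W[m];print(n,'handle',len(b),b.mean(0).round(3),b.min(0).round(3),b.max(0).round(3))
    if len(b)>5:
        c=cv2.fitLine(b[:,:2].astype(np.float32),cv2.DIST_HUBER,0,.01,.01).ravel();print('line',c, np.degrees(np.arctan2(c[1],c[0])))
    mb=ok&(hsv[...,0]>105)&(hsv[...,0]<130)&(hsv[...,1]>120)&(W[...,2]>0.03)&(W[...,2]<0.075)&(abs(W[...,0]-0.45)<0.15)&(abs(W[...,1]+0.13)<0.15)
    r=cv2.minAreaRect(W[mb][:,:2].astype(np.float32));print('rim',mb.sum(),r, W[mb].max(0))
    mo=(hsv[...,0]<22)&(hsv[...,1]>120)&(hsv[...,2]>100)&ok&(W[...,2]>0.15)&(W[...,2]<.5)
    nn,l,s,c=cv2.connectedComponentsWithStats(mo.astype(np.uint8))
    for i in range(1,nn):
        if s[i,4]>3: print('or',s[i],W[l==i].mean(0).round(3),W[l==i].min(0).round(3),W[l==i].max(0).round(3))
    i0=cv2.resize(p[80:280,150:410] if n=='top' else p[110:340,200:430],None,fx=3,fy=3,interpolation=cv2.INTER_CUBIC)[:,:,::-1]
    cv2.imwrite(f'pics/{n}0z.png',i0[:600,:800])
```

```text
top handle 134 [ 0.5   -0.193  0.134] [ 0.475 -0.265  0.114] [ 0.524 -0.123  0.147]
line [ 0.29788744 -0.954601    0.50488245 -0.2087259 ] -72.669235
rim 66 ((0.4997499883174896, -0.19411465525627136), (0.10410834103822708, 0.14894609153270721), 17.41871452331543) [ 0.57037696 -0.11090108  0.05985786]
or [ 55 119  23   3  32] [0.869 0.79  0.157] [0.86  0.749 0.151] [0.877 0.83  0.169]
or [104 119   7  80 188] [0.722 0.625 0.155] [0.583 0.614 0.15 ] [0.879 0.646 0.163]
or [ 81 120   6   1   6] [0.872 0.726 0.154] [0.871 0.718 0.152] [0.873 0.735 0.156]
or [ 89 120   6   1   6] [0.869 0.693 0.162] [0.867 0.682 0.153] [0.873 0.706 0.166]
or [192 177   2  11  19] [0.613 0.29  0.285] [0.593 0.286 0.274] [0.624 0.293 0.3  ]
or [216 180   3  11  17] [0.604 0.211 0.287] [0.582 0.208 0.276] [0.617 0.214 0.3  ]
side handle 176 [ 0.502 -0.201  0.135] [ 0.477 -0.266  0.111] [ 0.525 -0.125  0.144]
line [ 0.30039907 -0.9538136   0.49262375 -0.17043051] -72.518425
rim 382 ((0.5007691979408264, -0.19464659690856934), (0.10996725410223007, 0.15173344314098358), 17.67243194580078) [ 0.57453472 -0.10818694  0.06001759]
or [346  71  15  28  78] [0.864 0.699 0.157] [0.82  0.623 0.15 ] [0.881 0.825 0.17 ]
or [331  81   3   2   4] [0.774 0.738 0.166] [0.769 0.733 0.164] [0.778 0.743 0.168]
or [307  99  23   3  44] [0.701 0.625 0.154] [0.652 0.61  0.15 ] [0.747 0.633 0.163]
or [331  98  12   2  22] [0.778 0.627 0.155] [0.754 0.617 0.15 ] [0.803 0.635 0.16 ]
or [291 101  11   2  21] [0.606 0.619 0.155] [0.585 0.609 0.15 ] [0.628 0.628 0.162]
or [297 123  13   8  42] [0.605 0.292 0.285] [0.585 0.286 0.274] [0.627 0.3   0.305]
or [297 139  13   8  42] [0.598 0.212 0.286] [0.579 0.207 0.276] [0.619 0.217 0.302]
```

View pics/top0z.png

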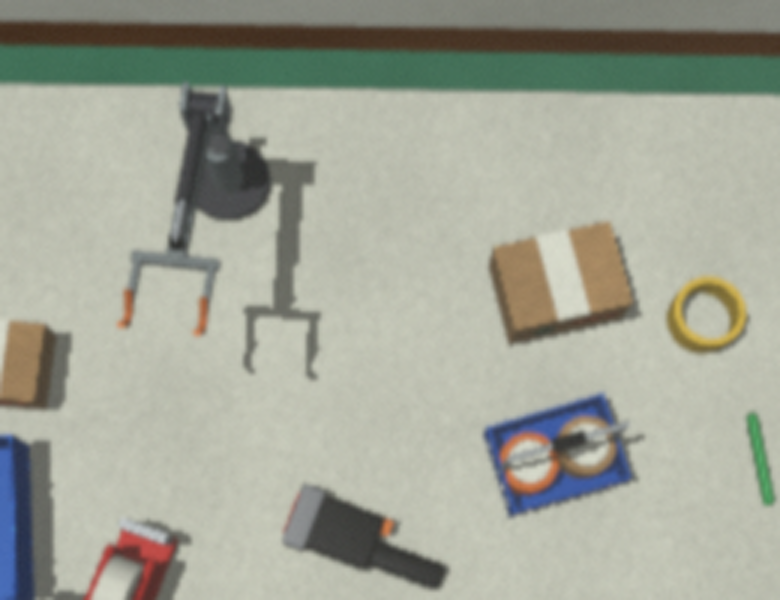

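View pics/side0z.png

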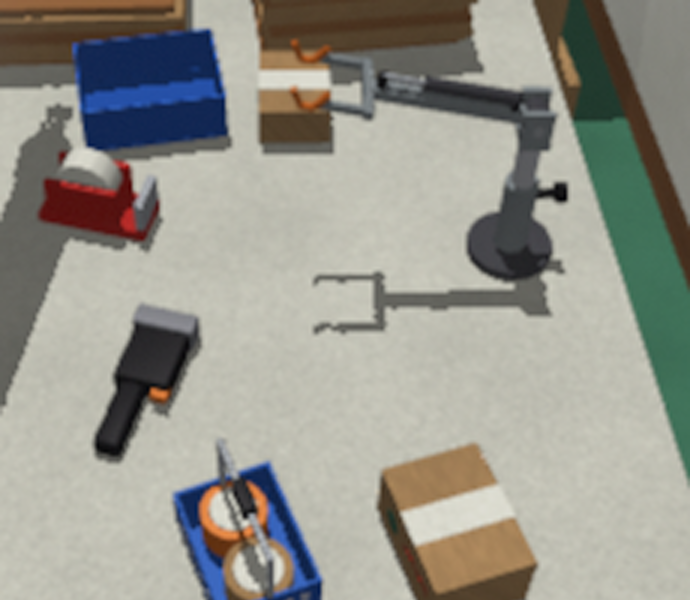

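Run:
```python
from h import *
for n in('top','side'):
    p,d,K,T=load(n+'0');W=cloud(d,K,T)
    hsv=cv2.cvtColor(p,cv2.COLOR_RGB2HSV)
    m=(d>0)&(W[...,2]>0.2)&(W[...,2]<0.32)&(W[...,0]>.55)&(W[...,0]<1.0)&(W[...,1]>.12)&(W[...,1]<.35)
    Q=W[m];print(n,len(Q),Q.min(0),Q.max(0))
    for x0 in np.arange(.57,.96,.015):
        s=Q[(Q[:,0]>=x0)&(Q[:,0]<x0+.015)]
        if len(s): print(round(x0,3),len(s),'y',s[:,1].min().round(3),s[:,1].max().round(3),s[:,1].mean().round(3),'z',s[:,2].min().round(3),s[:,2].max().round(3))
    o=manip.get_obs();Rm=R.from_quat(o['ee_rot']).as_matrix()
print(Rm.round(3),o['position'],o['clock'])
```

```text
top 817 [0.57745963 0.19781428 0.20096889] [0.88232618 0.29673383 0.30466958]
0.57 8 y 0.209 0.289 0.222 z 0.297 0.304
0.585 24 y 0.209 0.297 0.252 z 0.273 0.305
0.6 27 y 0.206 0.296 0.246 z 0.274 0.293
0.615 31 y 0.204 0.295 0.253 z 0.275 0.3
0.63 28 y 0.205 0.294 0.251 z 0.274 0.283
0.645 40 y 0.2 0.293 0.24 z 0.267 0.28
0.66 122 y 0.198 0.294 0.249 z 0.264 0.283
0.675 35 y 0.234 0.253 0.242 z 0.266 0.294
0.69 27 y 0.232 0.252 0.24 z 0.261 0.29
0.705 31 y 0.23 0.253 0.239 z 0.253 0.287
0.72 37 y 0.229 0.25 0.238 z 0.251 0.289
0.735 34 y 0.229 0.252 0.236 z 0.254 0.289
0.75 31 y 0.226 0.247 0.234 z 0.249 0.282
0.765 31 y 0.224 0.245 0.233 z 0.246 0.281
0.78 31 y 0.224 0.243 0.232 z 0.237 0.277
0.795 33 y 0.223 0.241 0.23 z 0.237 0.277
0.81 29 y 0.22 0.241 0.228 z 0.23 0.271
0.825 30 y 0.219 0.239 0.228 z 0.237 0.268
0.84 83 y 0.204 0.255 0.224 z 0.201 0.256
0.855 76 y 0.2 0.253 0.226 z 0.205 0.261
0.87 29 y 0.202 0.253 0.228 z 0.215 0.257
side 1021 [0.57581826 0.19640295 0.20036554] [0.87957367 0.29951968 0.30498337]
0.57 13 y 0.21 0.288 0.219 z 0.283 0.305
0.585 33 y 0.207 0.299 0.
[... 217 characters left out ...]
6 0.282
0.675 46 y 0.23 0.292 0.243 z 0.258 0.293
0.69 42 y 0.229 0.253 0.24 z 0.256 0.29
0.705 39 y 0.229 0.255 0.239 z 0.253 0.289
0.72 45 y 0.226 0.248 0.237 z 0.25 0.286
0.735 53 y 0.226 0.245 0.233 z 0.248 0.29
0.75 46 y 0.225 0.242 0.233 z 0.247 0.285
0.765 49 y 0.224 0.24 0.231 z 0.241 0.281
0.78 49 y 0.223 0.245 0.23 z 0.234 0.278
0.795 46 y 0.222 0.239 0.229 z 0.237 0.276
0.81 48 y 0.219 0.238 0.227 z 0.235 0.272
0.825 46 y 0.219 0.238 0.226 z 0.229 0.267
0.84 94 y 0.203 0.256 0.22 z 0.201 0.26
0.855 98 y 0.199 0.257 0.22 z 0.201 0.259
0.87 46 y 0.2 0.256 0.222 z 0.2 0.256
[[-0.932  0.362 -0.   ]
 [ 0.362  0.932 -0.001]
 [-0.    -0.001 -1.   ]] [0.22582941 0.58243164 0.24759653] 0.1
```

The basket grip is at about (0.500, -0.194, 0.130) with yaw 17.5°. The yoke is at about (0.600, 0.251, 0.281) with its x axis at yaw −6°. I'm moving above the basket first.

jog_arm:
  steps: [0.085,-0.027,-0.031,-0.006,0.09,0.085,-0.054,-0.062,-0.012,0.18,0.085,-0.081,-0.093,-0.018,0.27,0.085,-0.108,-0.124,-0.024,0.36,0.085,-0.135,-0.156,-0.03,0.45,0.085,-0.162,-0.187,-0.036,0.54,0.085,-0.189,-0.218,-0.042,0.63,0.085,-0.216,-0.25,-0.048,0.72,0.085,-0.243,-0.281,-0.054,0.81,0.085,-0.268,-0.312,-0.06,0.895]
  grip_force: 40

```text
clock: 1.1
position: [0.3632, 0.1931, 0.3084]
ee_rot: [0.593, 0.805, -0.0, -0.0]
ft_force: [0.5, 0.9, -0.4]
grip_width: 0.994
```

```bash
cat > go.py <<'E'
from h import *
import sys
# usage: go.py x y z yawdeg(of tool y axis)
o=manip.get_obs();Rm=R.from_quat(o['ee_rot']).as_matrix();p=np.array(o['position'])
t=np.array([float(a) for a in sys.argv[1:4]]);yaw=np.radians(float(sys.argv[4]))
cy=np.arctan2(Rm[1,1],Rm[0,1]);dy=(yaw-cy+np.pi/2)%np.pi-np.pi/2
print('pos',p.round(4),'yaw',np.degrees(cy).round(2),'F',np.round(o['ft_force'],2),'T',np.round(o['torque'],2),'w',round(float(o['grip_width']),3),'clk',o['clock'])
print('q',np.round(o['joint_pos'],2))
print('shift tool',(Rm.T@(t-p)).round(4),'twist',round(-dy,3))
E
python3 go.py 0.5 -0.194 0.25 17.5
```

```text
pos [0.3632 0.1931 0.3084] yaw 17.3 F [ 0.49  0.9  -0.39] T [-0.01 -0.04 -0.05] w 0.994 clk 1.1
q [-0.88 -0.19  0.24  1.89  0.05  1.44 -0.34]
shift tool [-0.4103  0.0154  0.0583] twist -0.003
```

jog_arm:
  steps: [0.085,-0.041,0.002,0.005,0,0.085,-0.082,0.003,0.01,0,0.085,-0.123,0.005,0.015,0,0.085,-0.164,0.006,0.02,0,0.085,-0.205,0.008,0.025,0,0.085,-0.246,0.009,0.03,0,0.085,-0.287,0.011,0.035,0,0.085,-0.328,0.012,0.04,0,0.085,-0.369,0.014,0.045,0,0.085,-0.41,0.015,0.05,0]

```text
clock: 2.1
position: [0.5012, -0.1928, 0.2581]
ee_rot: [0.591, 0.807, 0.0, 0.0]
ft_force: [0.2, 0.9, -0.0]
grip_width: 0.996
```

```bash
python3 go.py 0.5 -0.194 0.132 17.5; python3 -c "
from h import *
p,d,K,T=snap('wrist','w1');print(K,T.round(3))"; python3 go.py 0.5 -0.194 0.132 17.5
```

```text
pos [ 0.5012 -0.1928  0.2581] yaw 17.58 F [ 0.18  0.94 -0.  ] T [ 0.05 -0.07 -0.02] w 0.996 clk 2.1
q [-0.49  0.16  0.87  1.72 -0.12  1.32  0.71]
shift tool [-0.0008 -0.0015  0.1261] twist 0.001
[[325.1922621    0.         277.43858149]
 [  0.         325.1922621  206.91921938]
 [  0.           0.           1.        ]] [[ 0.953  0.303  0.    -0.419]
 [ 0.292 -0.918  0.269 -0.36 ]
 [ 0.082 -0.256 -0.963  0.298]
 [ 0.     0.     0.     1.   ]]
pos [ 0.5011 -0.1987  0.257 ] yaw 17.32 F [-4.42 -1.59 -0.45] T [-0.02  0.26  0.01] w 0.995 clk 2.15
q [-0.49  0.16  0.87  1.72 -0.13  1.32  0.71]
shift tool [0.0053 0.0006 0.1249] twist -0.003
```

View pics/w1.png

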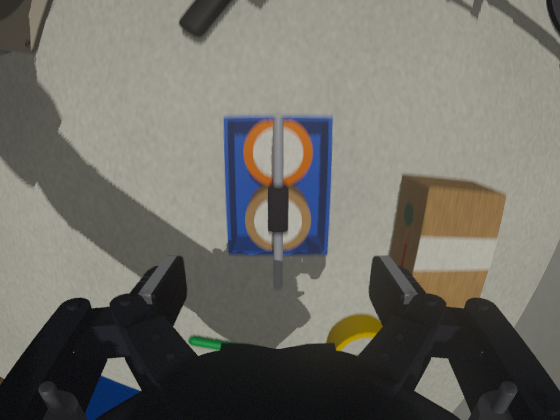

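The wrist view shows the bar vertical and centred at column 278, with the black grip centred at about (278,210). I'll cast that ray to z = 0.13.

```bash
python3 - <<'E'
from h import *
p,d,K,T=load('w1')
def ray(u,v,z):
    a=np.array([u-K[0,2],v-K[1,2]]);r=np.hypot(*a);th=r/K[0,0]
    c=np.r_[a/max(r,1e-9)*np.sin(th),np.cos(th)];w=T[:3,:3].T@c;o=-T[:3,:3].T@T[:3,3]
    return o+w*(z-o[2])/w[2]
g=p[170:250,255:300].max(2)<50
ys,xs=np.nonzero(g);print(xs.min()+255,xs.max()+255,ys.min()+170,ys.max()+170)
for u,v in((278,187),(278,231),(278,209),(278,135)):print(u,v,ray(u,v,.14))
E
python3 go.py 0.5 -0.194 0.132 17.5
```

```text
268 287 186 231
278 187 [ 0.49601853 -0.17728793  0.14      ]
278 231 [ 0.50686655 -0.21136232  0.14      ]
278 209 [ 0.50133676 -0.19399505  0.14      ]
278 135 [ 0.48396446 -0.13940344  0.14      ]
pos [ 0.5011 -0.1987  0.257 ] yaw 17.32 F [-4.42 -1.59 -0.45] T [-0.02  0.26  0.01] w 0.995 clk 2.15
q [-0.49  0.16  0.87  1.72 -0.13  1.32  0.71]
shift tool [0.0053 0.0006 0.1249] twist -0.003
```

jog_arm:
  steps: [0.085,0,0,0,0,0.085,0,0,0.01,0,0.085,0,0,0.03,0,0.085,0,0,0.05,0,0.085,0,0,0.07,0,0.085,0,0,0.09,0,0.085,0,0,0.107,0,0.085,0,0,0.12,0,0.085,0,0,0.127,0,0.085,0,0,0.127,0]

```text
clock: 3.15
position: [0.5005, -0.1907, 0.1306]
ee_rot: [0.591, 0.807, -0.0, -0.001]
ft_force: [-0.3, -0.2, 0.1]
grip_width: 0.994
```

```bash
python3 go.py 0.501 -0.194 0.129 17.5;python3 -c "
from h import *
snap('wrist','w2');snap('side','s2')";python3 go.py 0.501 -0.194 0.129 17.5
```

```text
pos [ 0.5005 -0.1907  0.1306] yaw 17.57 F [-0.26 -0.19  0.14] T [ 0.03  0.05 -0.03] w 0.994 clk 3.15
q [-0.43  0.3   0.82  1.87 -0.25  1.07  0.8 ]
shift tool [-0.0033 -0.0005  0.0016] twist 0.001
pos [ 0.5011 -0.1913  0.1318] yaw 17.55 F [0.66 0.72 0.25] T [-0.    0.04 -0.04] w 0.993 clk 3.25
q [-0.43  0.3   0.82  1.87 -0.25  1.07  0.8 ]
shift tool [-0.0025 -0.0009  0.0028] twist 0.001
```

View pics/w2.png

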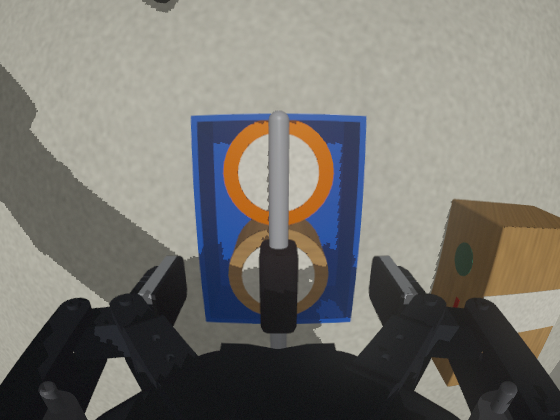

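The pads straddle the black grip, centred at column 278 and spanning rows 240–332. I'm closing with 60 N.

jog_arm:
  steps: [0.06,-0.003,0,0.002,0,0.04,-0.003,0,0.002,0,0.025,-0.003,0,0.002,0,0.012,-0.003,0,0.002,0,0.012,-0.003,0,0.002,0,0.01,-0.003,0,0.002,0,0.005,-0.003,0,0.002,0,0.005,-0.003,0,0.002,0,0.005,-0.003,0,0.002,0,0.005,-0.003,0,0.002,0]
  grip_force: 60

```text
clock: 4.25
position: [0.5021, -0.1942, 0.1295]
ee_rot: [0.591, 0.807, 0.0, 0.0]
ft_force: [2.5, 1.2, 3.0]
grip_width: 0.178
```

```bash
python3 go.py 0.501 -0.194 0.129 17.5
```

```text
pos [ 0.5021 -0.1942  0.1295] yaw 17.54 F [2.5  1.23 2.99] T [ 0.17 -0.39  0.02] w 0.178 clk 4.25
q [-0.42  0.31  0.82  1.87 -0.26  1.07  0.81]
shift tool [ 0.0005 -0.0009  0.0005] twist 0.001
```

jog_arm:
  steps: [0.005,-0.003,0,-0.002,0,0.005,-0.003,0,-0.01,0,0.005,-0.003,0,-0.025,0,0.005,-0.003,0,-0.045,0,0.005,-0.003,0,-0.07,0,0.005,-0.003,0,-0.095,0,0.005,-0.003,0,-0.12,0,0.005,-0.003,0,-0.14,0,0.005,-0.003,0,-0.155,0,0.005,-0.003,0,-0.16,0]

```text
clock: 5.25
position: [0.5028, -0.1978, 0.2915]
ee_rot: [0.591, 0.806, 0.001, 0.001]
ft_force: [0.0, -0.3, -5.5]
grip_width: 0.174
```

jog_arm:
  steps: [0.005,0,0,-0.005,0,0.005,0,0,-0.015,0,0.005,0,0,-0.025,0,0.005,0,0,-0.035,0,0.005,0,0,-0.04,0,0.005,0,0,-0.04,0,0.005,0,0,-0.04,0,0.005,0,0,-0.04,0,0.005,0,0,-0.04,0,0.005,0,0,-0.04,0]

```text
clock: 6.25
position: [0.5025, -0.1971, 0.329]
ee_rot: [0.591, 0.807, -0.0, -0.0]
ft_force: [0.2, -0.6, -5.9]
grip_width: 0.172
```

```bash
python3 go.py 0.475 0.264 0.33 -6;python3 -c "
from h import *
snap('side','s3')
for i in range(3):print(manip.get_obs()['ft_force'])";python3 go.py 0.475 0.264 0.33 -6
```

```text
pos [ 0.5025 -0.1971  0.329 ] yaw 17.53 F [ 0.24 -0.57 -5.94] T [-0.01  0.01 -0.01] w 0.172 clk 6.25
q [-0.5   0.12  0.88  1.59 -0.1   1.47  0.69]
shift tool [ 0.448   0.1126 -0.0009] twist 0.411
[-0.54834329  0.76332855 -5.03053764]
[-0.54834329  0.76332855 -5.03053764]
[-0.54834329  0.76332855 -5.03053764]
pos [ 0.5026 -0.1971  0.3291] yaw 17.53 F [-0.55  0.76 -5.03] T [ 0.02 -0.   -0.04] w 0.174 clk 6.3
q [-0.5   0.12  0.88  1.59 -0.1   1.47  0.69]
shift tool [ 0.448   0.1126 -0.0008] twist 0.411
```

View pics/s3.png

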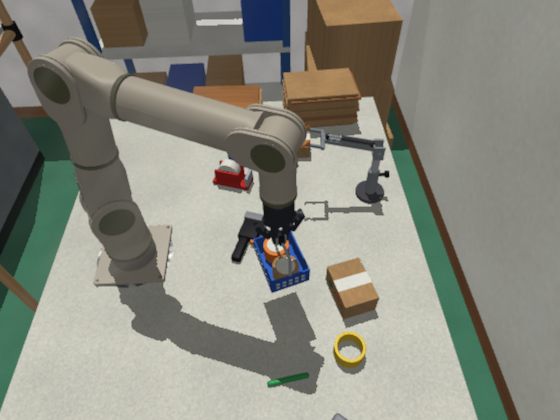

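The side view shows the basket upright in the gripper. The weight is about 5.5 N, so it should sink about 55 mm. I'm carrying it to the fork's open side.

jog_arm:
  steps: [0.005,0.008,0.002,0,0.01,0.005,0.025,0.005,0,0.025,0.005,0.048,0.01,0,0.045,0.005,0.074,0.015,0,0.07,0.005,0.1,0.021,0,0.09,0.005,0.126,0.026,0,0.115,0.005,0.152,0.032,0,0.14,0.005,0.178,0.037,0,0.16,0.005,0.204,0.042,0,0.185,0.005,0.23,0.047,0,0.205]

```text
clock: 7.3
position: [0.4779, 0.0373, 0.3293]
ee_rot: [0.671, 0.741, 0.0, -0.0]
ft_force: [0.9, -0.4, -5.4]
grip_width: 0.176
```

```bash
python3 go.py 0.456 0.266 0.33 -6
```

```text
pos [0.4779 0.0373 0.3293] yaw 5.72 F [ 0.91 -0.38 -5.36] T [ 0.05 -0.04 -0.01] w 0.176 clk 7.3
q [-0.8  -0.06  0.6   1.73  0.04  1.47 -0.1 ]
shift tool [ 0.2298  0.001  -0.0006] twist 0.205
```

jog_arm:
  steps: [0.005,0.026,0,0,0.02,0.005,0.052,0,0,0.045,0.005,0.078,0,0,0.07,0.005,0.104,0,0,0.09,0.005,0.13,0,0,0.115,0.005,0.156,0,0,0.14,0.005,0.182,0,0,0.16,0.005,0.206,0,0,0.185,0.005,0.223,0,0,0.2,0.005,0.23,0.001,0,0.205]

```text
clock: 8.3
position: [0.4553, 0.2671, 0.3289]
ee_rot: [0.742, 0.67, -0.0, -0.0]
ft_force: [0.4, 0.6, -5.3]
grip_width: 0.174
```

```bash
python3 -c "
from h import *
p=snap('wrist','w4')[0];p=snap('side','s4')[0];snap('top','t4')
cv2.imwrite('pics/s4z.png',cv2.resize(p[60:230,200:430],None,fx=3.4,fy=3.4,interpolation=2)[:,:,::-1])
print(manip.calibration('wrist')['world_to_cam'].round(3))"
python3 go.py 0.6 0.251 0.312 -6
```

```text
[[ 0.995 -0.103 -0.001 -0.426]
 [-0.099 -0.958  0.27   0.242]
 [-0.028 -0.268 -0.963  0.54 ]
 [ 0.     0.     0.     1.   ]]
pos [0.4562 0.2646 0.3291] yaw -5.96 F [-0.06 -1.82 -4.74] T [-0.09  0.01  0.03] w 0.175 clk 8.45
q [-0.99  0.07  0.41  1.61 -0.03  1.47 -0.69]
shift tool [0.0014 0.1444 0.0171] twist 0.001
```

View pics/w4.png

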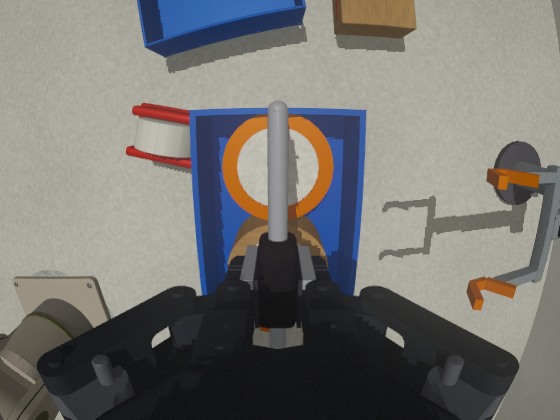

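View pics/s4z.png

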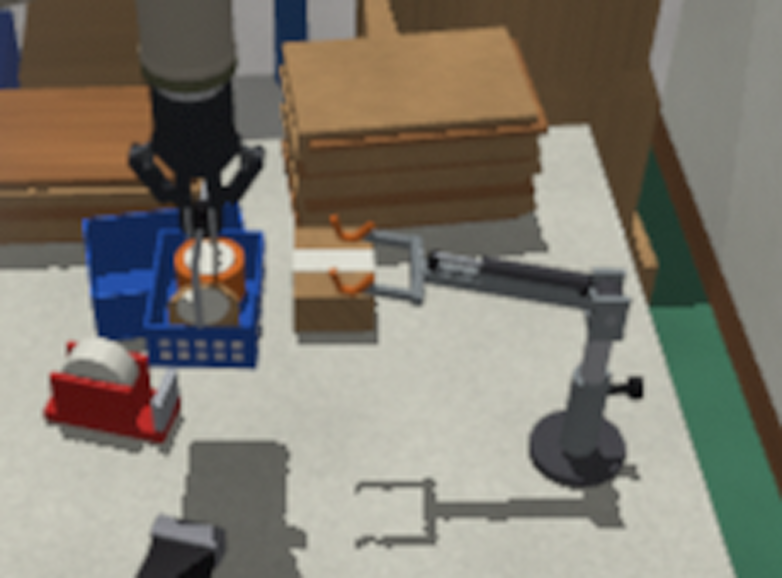

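View pics/t4.png

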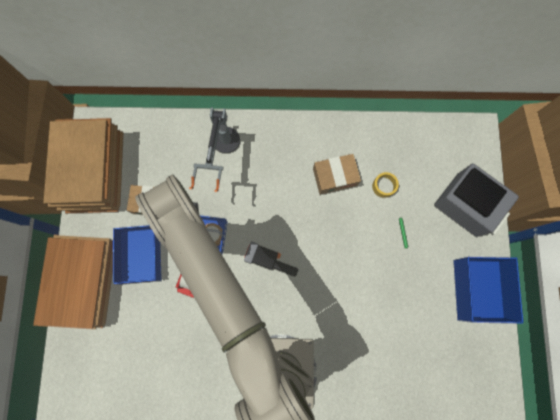

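The wrist view shows the fork prongs on the right with orange tips at (500,180) and (490,292). The basket is level and lined up with the fork. I'm lowering slightly and bringing the bar partly in.

jog_arm:
  steps: [0.005,0,0,0.005,0,0.005,0,0,0.009,0,0.005,0,0.01,0.009,0,0.005,0,0.025,0.009,0,0.005,0,0.042,0.009,0,0.005,0,0.059,0.009,0,0.005,0,0.076,0.009,0,0.005,0,0.09,0.009,0,0.005,0,0.1,0.009,0,0.005,0,0.1,0.009,0]

```text
clock: 9.45
position: [0.5567, 0.2539, 0.3198]
ee_rot: [0.743, 0.669, -0.0, 0.0]
ft_force: [-0.1, -0.1, -5.6]
grip_width: 0.178
```

```bash
python3 -c "
from h import *
p=snap('wrist','w5')[0];p=snap('side','s5')[0];
cv2.imwrite('pics/s5z.png',cv2.resize(p[60:230,200:430],None,fx=3.4,fy=3.4,interpolation=2)[:,:,::-1])"
python3 go.py 0.6 0.251 0.312 -6
```

```text
pos [0.5553 0.2548 0.3201] yaw -5.97 F [ 0.11  0.11 -5.1 ] T [ 0.04  0.04 -0.  ] w 0.175 clk 9.55
q [-0.87  0.29  0.47  1.41 -0.13  1.48 -0.51]
shift tool [0.0009 0.0449 0.0081] twist 0.001
```

View pics/w5.png

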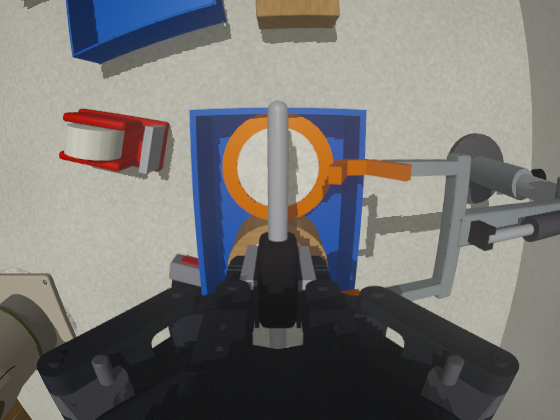

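View pics/s5z.png

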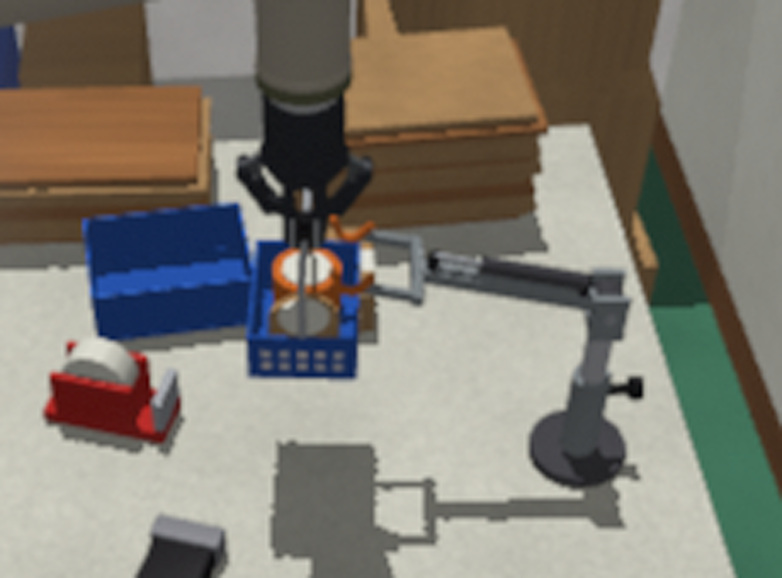

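The prong is entering the window, with its orange notch between (330,178) and (411,172) in the wrist view. I'll refine the yoke position with wrist depth.

Run:
```python
from h import *
for tag in('w4','w5'):
    p,d,K,T=load(tag);hsv=cv2.cvtColor(p,cv2.COLOR_RGB2HSV)
    v,u=np.mgrid[:420,:560];a=np.stack([u-K[0,2],v-K[1,2]],-1);r=np.linalg.norm(a,axis=-1);th=r/K[0,0]
    P=np.concatenate([a/r[...,None]*np.tan(th)[...,None],np.ones((420,560,1))],-1)*d[...,None]
    W=(P-T[:3,3])@T[:3,:3]
    m=(hsv[...,0]<22)&(hsv[...,1]>120)&(d>0)&(W[...,2]>.25)&(W[...,2]<.32)
    n,l,s,c=cv2.connectedComponentsWithStats(m.astype(np.uint8))
    for i in range(1,n):
        if s[i,4]>60:
            Q=W[l==i];print(tag,s[i],Q.mean(0).round(3),np.percentile(Q,2,0).round(3),np.percentile(Q,98,0).round(3))
            for x0 in np.arange(.575,.63,.006):
                q=Q[(Q[:,0]>x0)&(Q[:,0]<x0+.006)]
                if len(q): print('  ',round(x0+.003,3),q[:,2].min().round(3),q[:,2].max().round(3))
```

```text
w4 [487 169  53  21 789] [0.604 0.293 0.29 ] [0.584 0.288 0.277] [0.623 0.298 0.303]
   0.584 0.29 0.304
   0.59 0.278 0.304
   0.596 0.279 0.29
   0.602 0.275 0.28
   0.608 0.276 0.283
   0.614 0.276 0.29
   0.62 0.277 0.297
   0.626 0.283 0.296
   0.632 0.281 0.282
w4 [467 277  50  33 829] [0.596 0.215 0.288] [0.577 0.209 0.275] [0.617 0.219 0.303]
   0.578 0.285 0.304
   0.584 0.277 0.304
   0.59 0.274 0.288
   0.596 0.273 0.28
   0.602 0.273 0.285
   0.608 0.274 0.293
   0.614 0.282 0.296
   0.62 0.282 0.295
w5 [ 328  159   84   26 1435] [0.606 0.293 0.289] [0.584 0.288 0.278] [0.626 0.298 0.303]
   0.584 0.292 0.304
   0.59 0.281 0.304
   0.596 0.277 0.292
   0.602 0.274 0.281
   0.608 0.275 0.284
   0.614 0.28 0.291
   0.62 0.28 0.298
   0.626 0.288 0.297
w5 [342 289  18   7  80] [0.597 0.217 0.277] [0.592 0.215 0.273] [0.602 0.218 0.279]
   0.59 0.275 0.278
   0.596 0.274 0.28
   0.602 0.273 0.279
```

jog_arm:
  steps: [0.005,0,0.003,0,0,0.005,0,0.009,0,0,0.005,0,0.017,0,0,0.005,0,0.025,0,0,0.005,0.001,0.033,0,0,0.005,0.001,0.04,0,0,0.005,0.002,0.046,0,0,0.005,0.002,0.046,0.005,0,0.005,0.002,0.046,0.01,0,0.005,0.002,0.046,0.013,0]

```text
clock: 10.55
position: [0.6009, 0.2522, 0.3064]
ee_rot: [0.743, 0.669, -0.0, -0.0]
ft_force: [0.2, 0.5, -5.9]
grip_width: 0.179
```

```bash
python3 -c "
from h import *
p=snap('wrist','w6')[0];p=snap('side','s6')[0];
cv2.imwrite('pics/s6z.png',cv2.resize(p[60:230,200:430],None,fx=3.4,fy=3.4,interpolation=2)[:,:,::-1])"
python3 go.py 0.601 0.252 0.282 -6
```

```text
pos [0.6008 0.2522 0.3066] yaw -5.94 F [-0.81  0.76 -5.35] T [-0.01  0.   -0.02] w 0.172 clk 10.65
q [-0.81  0.39  0.48  1.31 -0.18  1.48 -0.45]
shift tool [-0.0002  0.0002  0.0246] twist 0.001
```

View pics/w6.png

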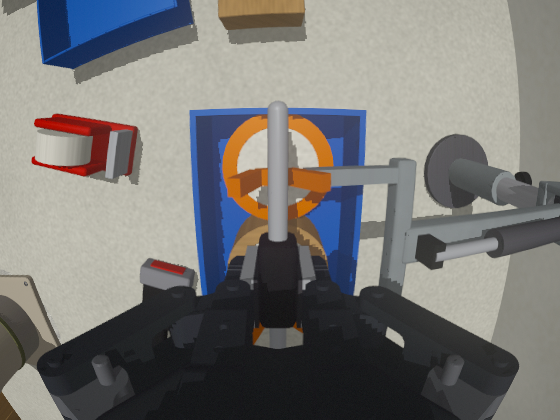

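View pics/s6z.png

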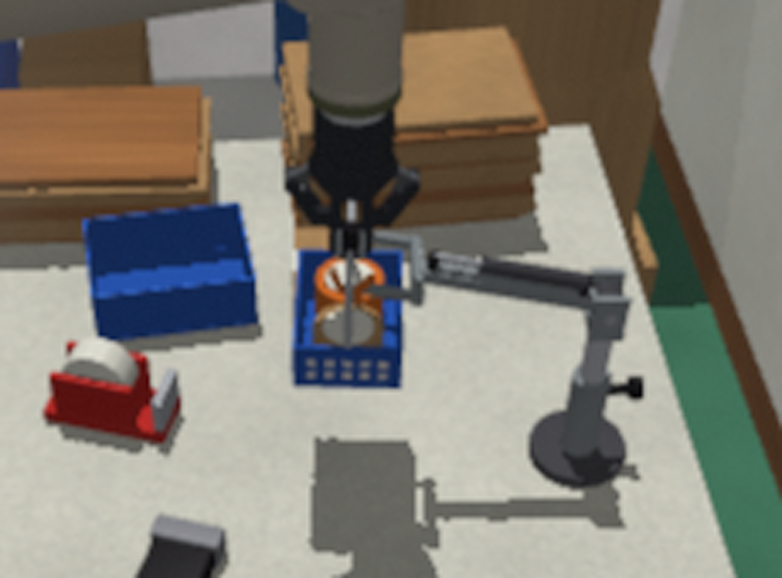

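The bar at column 278 sits midway between the notch lips at columns 228 and 330. I'm lowering into the notches.

jog_arm:
  steps: [0.005,0,0,0.002,0,0.005,0,0,0.005,0,0.005,0,0,0.008,0,0.005,0,0,0.011,0,0.005,0,0,0.014,0,0.005,0,0,0.017,0,0.005,0,0,0.02,0,0.005,0,0,0.022,0,0.005,0,0,0.024,0,0.005,0,0,0.025,0]

```text
clock: 11.65
position: [0.6013, 0.2521, 0.2822]
ee_rot: [0.743, 0.669, -0.0, -0.0]
ft_force: [-0.9, -1.1, -3.4]
grip_width: 0.177
```

```bash
cat > arc.py <<'E'
import numpy as np
# x,z of yoke vs sunk depth
for s in range(0,111,10):
    z=.0536-s/1000; print(s,round((0.2646-np.sqrt(.27**2-z*z))*1000,1),end=' | ')
E
python3 arc.py; python3 go.py 0.601 0.252 0.27 -6
```

```text
0 -0.0 | 10 -1.9 | 20 -3.3 | 30 -4.4 | 40 -5.1 | 50 -5.4 | 60 -5.3 | 70 -4.9 | 80 -4.1 | 90 -2.9 | 100 -1.4 | 110 0.6 | pos [0.6013 0.2521 0.2822] yaw -5.96 F [-0.88 -1.05 -3.36] T [-0.14  0.1  -0.03] w 0.177 clk 11.65
q [-0.81  0.4   0.47  1.35 -0.18  1.43 -0.45]
shift tool [-0.0001 -0.0003  0.0122] twist 0.001
```

Contact is near z = 0.282, where the force dropped by about 2 N. I'll follow the arc down gently.

jog_arm:
  steps: [0.005,0,-0.001,0.003,0,0.005,0,-0.001,0.006,0,0.005,0,-0.002,0.009,0,0.005,0,-0.002,0.012,0,0.005,0,-0.003,0.015,0,0.005,0,-0.003,0.018,0,0.005,0,-0.004,0.021,0,0.005,0,-0.004,0.024,0,0.005,0,-0.0045,0.027,0,0.005,0,-0.0045,0.03,0]

```text
clock: 12.65
position: [0.5968, 0.2525, 0.2522]
ee_rot: [0.743, 0.669, 0.0, -0.0]
ft_force: [-0.5, 0.1, -1.0]
grip_width: 0.174
```

jog_arm:
  steps: [0.005,0,0,0.001,0,0.005,0,0,0.002,0,0.005,0,0,0.003,0,0.005,0,0,0.004,0,0.005,0,0,0.005,0,0.005,0,0,0.005,0,0.005,0,0,0.005,0,0.005,0,0,0.005,0,0.005,0,0,0.005,0,0.005,0,0,0.005,0]

```text
clock: 13.65
position: [0.5969, 0.2526, 0.2474]
ee_rot: [0.743, 0.669, 0.0, -0.0]
ft_force: [-1.7, -0.0, -1.9]
grip_width: 0.172
```

```bash
python3 go.py 0.596 0.252 0.24 -6; python3 -c "
from h import *
p=snap('wrist','w7')[0];p=snap('side','s7')[0]
print(manip.get_obs()['ft_force'])
cv2.imwrite('pics/s7z.png',cv2.resize(p[60:230,200:430],None,fx=3.4,fy=3.4,interpolation=2)[:,:,::-1])"
```

```text
pos [0.5969 0.2526 0.2474] yaw -5.95 F [-1.7  -0.01 -1.85] T [-0.07  0.41 -0.01] w 0.172 clk 13.65
q [-0.81  0.4   0.47  1.42 -0.18  1.36 -0.45]
shift tool [-0.0007 -0.0008  0.0074] twist 0.001
[-2.1449078   0.58174947 -1.09275477]
```

View pics/w7.png

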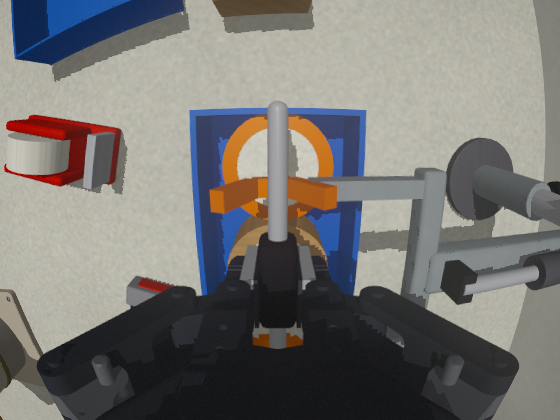

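View pics/s7z.png

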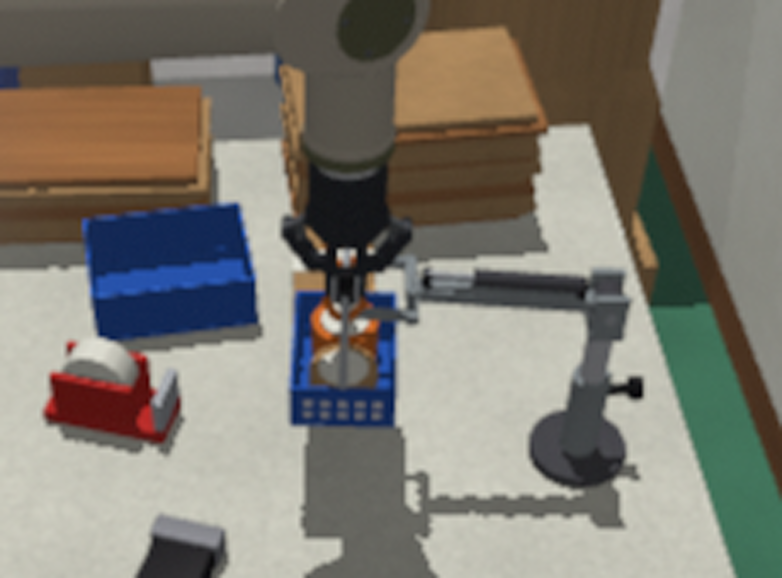

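The arm is sinking (35 mm so far) with the bar in the notches. About 1.3 N is still on the tool, plus a −x side force near 2 N, so I'll ease back slightly and continue.

jog_arm:
  steps: [0.005,0,-0.001,0.001,0,0.005,0,-0.002,0.003,0,0.005,0,-0.002,0.005,0,0.005,0,-0.002,0.007,0,0.005,0,-0.002,0.009,0,0.005,0,-0.002,0.01,0,0.005,0,-0.002,0.01,0,0.005,0,-0.002,0.01,0,0.005,0,-0.002,0.01,0,0.005,0,-0.002,0.01,0]

```text
clock: 14.75
position: [0.5949, 0.2527, 0.2374]
ee_rot: [0.743, 0.669, 0.0, -0.0]
ft_force: [1.7, -0.5, -1.0]
grip_width: 0.177
```

```bash
cat > fz.py <<'E'
from h import *
F=[];T=[];P=[]
for i in range(10):
    o=manip.get_obs();F.append(o['ft_force']);T.append(o['torque']);P.append(o['position']);manip.camera('side')
print(np.mean(F,0).round(2),'sd',np.std(F,0).round(2),np.mean(T,0).round(2),'p',np.mean(P,0).round(4),o['clock'])
E
python3 fz.py
```

```text
[ 2.34 -0.89 -0.54] sd [0.45 0.39 0.5 ] [-0.14 -0.47 -0.01] p [0.5949 0.2527 0.2373] 15.2
```

jog_arm:
  steps: [0.005,0,0.0005,0,0,0.005,0,0.001,0,0,0.005,0,0.001,0.001,0,0.005,0,0.001,0.002,0,0.005,0,0.001,0.003,0,0.005,0,0.001,0.004,0,0.005,0,0.001,0.004,0,0.005,0,0.001,0.004,0,0.005,0,0.001,0.004,0,0.005,0,0.001,0.004,0]

```text
clock: 16.25
position: [0.5959, 0.2528, 0.2334]
ee_rot: [0.743, 0.669, 0.0, -0.0]
ft_force: [-1.3, 0.4, -0.5]
grip_width: 0.174
```

```bash
python3 fz.py
```

```text
[-2.34  0.81 -0.16] sd [0.63 0.36 0.31] [ 0.21  0.52 -0.  ] p [0.5959 0.2528 0.2334] 16.7
```

The side force flips sign with 1 mm of motion, so it's floor friction. I'm centring it.

jog_arm:
  steps: [0.005,0,0,0.001,0,0.005,0,0,0.002,0,0.005,0,-0.0002,0.002,0,0.005,0,-0.0004,0.002,0,0.005,0,-0.0004,0.002,0,0.005,0,-0.0004,0.002,0,0.005,0,-0.0004,0.002,0,0.005,0,-0.0004,0.002,0,0.005,0,-0.0004,0.002,0,0.005,0,-0.0004,0.002,0]

```text
clock: 17.75
position: [0.5957, 0.2526, 0.2314]
ee_rot: [0.743, 0.669, 0.0, 0.0]
ft_force: [2.8, 2.1, 0.2]
grip_width: 0.178
```

```bash
python3 fz.py; python3 fz.py; python3 -c "
from h import *
p=snap('wrist','w8')[0];p=snap('side','s8')[0]
cv2.imwrite('pics/s8z.png',cv2.resize(p[60:230,200:430],None,fx=3.4,fy=3.4,interpolation=2)[:,:,::-1])"
```

```text
[2.7  1.65 0.02] sd [0.34 0.46 0.4 ] [ 0.31 -0.56 -0.02] p [0.5956 0.2526 0.2313] 18.2
[2.66 0.81 0.22] sd [0.63 0.51 0.52] [ 0.2 -0.6  0. ] p [0.5956 0.2526 0.2313] 18.7
```

View pics/w8.png

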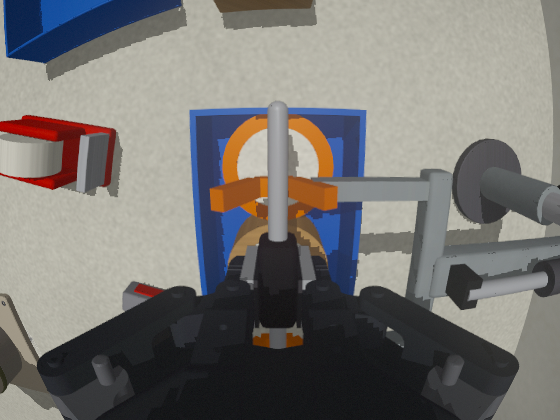

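View pics/s8z.png

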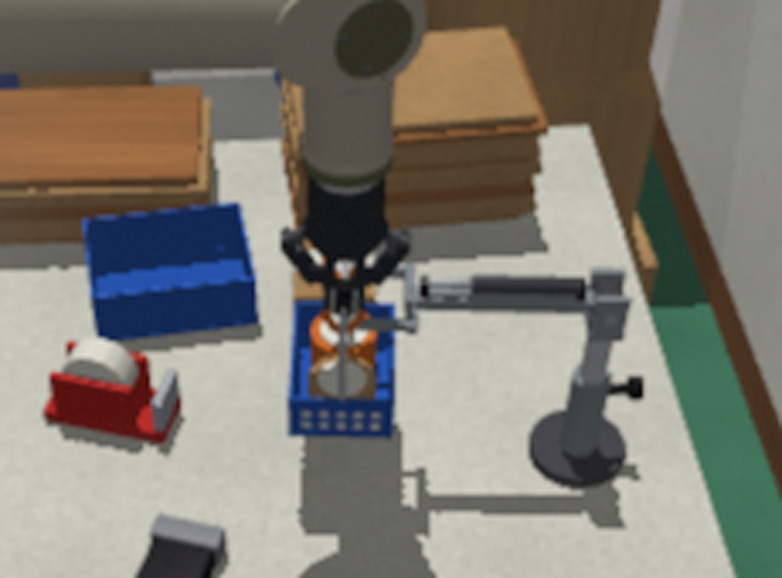

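jog_arm:
  steps: [0.005,0,0.0002,0,0,0.005,0,0.0002,0,0,0.005,0,0.0002,0,0,0.005,0,0.0002,0,0,0.005,0,0.0002,0,0,0.005,0,0.0002,0,0,0.005,0,0.0002,0,0,0.005,0,0.0002,0,0,0.005,0,0.0002,0,0,0.005,0,0.0002,0,0]

```text
clock: 19.85
position: [0.5956, 0.2526, 0.2312]
ee_rot: [0.743, 0.669, -0.0, -0.0]
ft_force: [0.2, -1.3, -0.5]
grip_width: 0.173
```

```bash
python3 fz.py; python3 fz.py
```

```text
[ 0.27 -0.76 -0.24] sd [0.35 0.5  0.4 ] [-0.17 -0.01 -0.  ] p [0.5956 0.2526 0.2313] 20.3
[-0.43 -1.13 -0.43] sd [0.34 0.28 0.26] [-0.26  0.12 -0.01] p [0.5956 0.2526 0.2313] 20.8
```

jog_arm:
  steps: [0.005,0,0,0.0005,0,0.005,0,0,0.001,0,0.005,0,0,0.001,0,0.005,0,0,0.001,0,0.005,0,0,0.001,0,0.005,0,0,0.001,0,0.005,0,0,0.001,0,0.005,0,0,0.001,0,0.005,0,0,0.001,0,0.005,0,0,0.001,0]

```text
clock: 21.85
position: [0.5957, 0.2526, 0.2302]
ee_rot: [0.743, 0.669, -0.0, -0.0]
ft_force: [-2.4, -2.2, -0.2]
grip_width: 0.176
```

```bash
for i in 1 2 3 4; do python3 fz.py; done
```

```text
[-1.9  -1.77 -0.13] sd [0.66 0.39 0.34] [-0.36  0.4   0.  ] p [0.5957 0.2527 0.2303] 22.3
[-2.3  -1.83  0.16] sd [0.44 0.59 0.28] [-0.38  0.45  0.01] p [0.5957 0.2527 0.2303] 22.8
[-2.01 -1.88 -0.02] sd [0.26 0.39 0.39] [-0.4   0.44  0.  ] p [0.5957 0.2527 0.2303] 23.3
[-1.89 -2.01  0.1 ] sd [0.51 0.53 0.51] [-0.38  0.44 -0.  ] p [0.5957 0.2527 0.2303] 23.8
```

jog_arm:
  steps: [0.005,-0.0002,-0.0001,0,0,0.005,-0.0002,-0.0001,0,0,0.005,-0.0002,-0.0001,0,0,0.005,-0.0002,-0.0001,0,0,0.005,-0.0002,-0.0001,0,0,0.005,-0.0002,-0.0001,0,0,0.005,-0.0002,-0.0001,0,0,0.005,-0.0002,-0.0001,0,0,0.005,-0.0002,-0.0001,0,0,0.005,-0.0002,-0.0001,0,0]

```text
clock: 24.85
position: [0.5957, 0.2526, 0.2304]
ee_rot: [0.743, 0.669, 0.0, -0.0]
ft_force: [-0.5, -0.8, -0.7]
grip_width: 0.176
```

```bash
for i in 1 2 3; do python3 fz.py; done
```

```text
[0.11 0.25 0.14] sd [0.46 0.63 0.55] [ 0.07 -0.01 -0.  ] p [0.5956 0.2526 0.2304] 25.3
[ 0.27  0.79 -0.08] sd [0.33 0.43 0.35] [ 0.18 -0.1  -0.  ] p [0.5956 0.2526 0.2304] 25.8
[1.11 1.39 0.2 ] sd [0.55 0.47 0.39] [ 0.27 -0.19  0.02] p [0.5956 0.2526 0.2303] 26.3
```

All forces are near zero, so the arm is carrying the whole weight. I'm opening gently.

jog_arm:
  steps: [0.012,0,0,0,0,0.015,0,0,0,0,0.017,0,0,0,0,0.02,0,0,0,0,0.025,0,0,0,0,0.03,0,0,0,0,0.035,0,0,0,0,0.04,0,0,0,0,0.045,0,0,0,0,0.045,0,0,0,0]
  grip_force: 20

```text
clock: 27.35
position: [0.5956, 0.2525, 0.2303]
ee_rot: [0.743, 0.669, 0.0, -0.0]
ft_force: [0.6, 0.3, -0.6]
grip_width: 0.531
```

```bash
python3 go.py 0.595 0.2526 0.36 -6; python3 -c "
from h import *
p=snap('wrist','w9')[0];p=snap('side','s9')[0]
cv2.imwrite('pics/s9z.png',cv2.resize(p[60:230,200:430],None,fx=3.4,fy=3.4,interpolation=2)[:,:,::-1])"
```

```text
pos [0.5956 0.2525 0.2303] yaw -5.96 F [ 0.63  0.26 -0.56] T [-0.01  0.    0.04] w 0.531 clk 27.35
q [-0.82  0.41  0.46  1.45 -0.18  1.33 -0.45]
shift tool [ 0.     -0.0006 -0.1297] twist 0.001
```

View pics/w9.png

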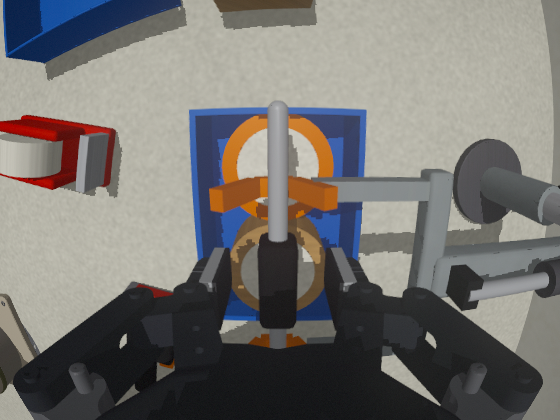

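View pics/s9z.png

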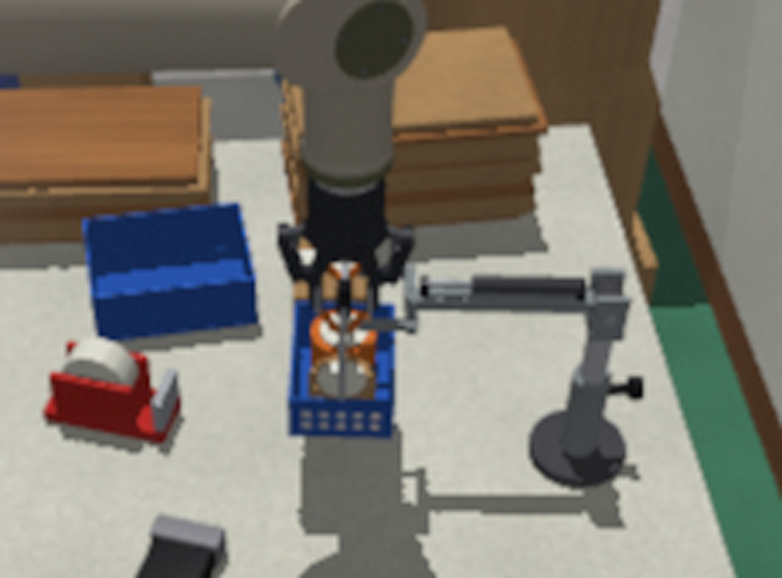

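Nothing moved on release: the basket, bar and arm are in the same pixels as before, with the pads clear of the grip. I'm retreating straight up.

jog_arm:
  steps: [0.045,0,0,-0.003,0,0.045,0,0,-0.01,0,0.045,0,0,-0.02,0,0.045,0,0,-0.035,0,0.045,0,0,-0.055,0,0.045,0,0,-0.075,0,0.045,0,0,-0.095,0,0.045,0,0,-0.115,0,0.045,0,0,-0.13,0,0.045,0,0,-0.14,0]

```text
clock: 28.45
position: [0.5959, 0.2524, 0.373]
ee_rot: [0.743, 0.669, 0.001, 0.0]
ft_force: [-0.5, -0.4, 1.2]
grip_width: 0.524
```

jog_arm:
  steps: [0.045,0,-0.01,-0.01,0,0.045,0,-0.03,-0.02,0,0.045,0,-0.05,-0.03,0,0.045,0,-0.07,-0.04,0,0.045,0,-0.09,-0.05,0,0.045,0,-0.1,-0.05,0,0.045,0,-0.1,-0.05,0,0.045,0,-0.1,-0.05,0,0.045,0,-0.1,-0.05,0,0.045,0,-0.1,-0.05,0]

```text
clock: 29.45
position: [0.4966, 0.2625, 0.4196]
ee_rot: [0.743, 0.669, -0.001, 0.0]
ft_force: [-0.7, 0.4, -0.2]
grip_width: 0.527
```

Run:
```python
from h import *
snap('wrist','w10');p,d,K,T=snap('side','s10');W=cloud(d,K,T)
cv2.imwrite('pics/s10z.png',cv2.resize(p[60:230,200:430],None,fx=3.4,fy=3.4,interpolation=2)[:,:,::-1])
a=load('s9')[0];df=np.abs(a.astype(int)-p).max(2)>40
print('diff px near basket',df[140:200,270:330].sum(),'arm',df[130:170,325:400].sum())
b=np.abs(load('side0')[0].astype(int)-p).max(2)>60
print('diff start: scanner',b[210:262,230:268].sum(),'carton_b',b[260:320,325:380].sum(),'roll',b[330:370,330:370].sum(),'marker',b[370:390,260:315].sum(),'disp',b[155:190,210:255].sum())
print(manip.get_obs()['clock'])
```

```text
diff px near basket 307 arm 0
diff start: scanner 290 carton_b 0 roll 0 marker 0 disp 280
29.55
```

View pics/w10.png

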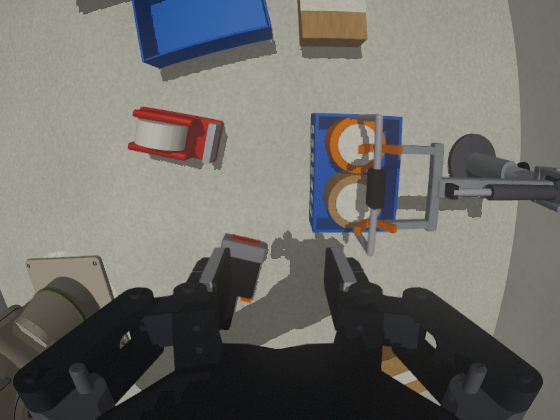

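View pics/s10z.png

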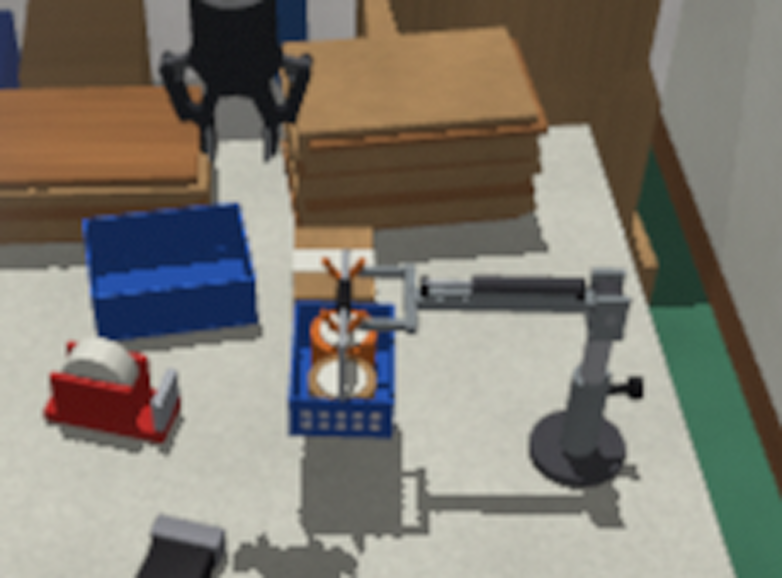

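The basket hangs with its bar in both orange notches (wrist view around (378,150) and (375,227)). The arm shows no pixel change since release, so I'm handing in.

```bash
python3 -c "
from h import *
print(manip.hand_in(),manip.get_obs()['clock'])"
```

```text
the job is handed in; nothing more can be done
the job is handed in; nothing more can be done
```

The basket is hanging by its handle bar in both orange notches of the yoke, and I handed the job in after about 30 s on the clock. I held it while the arm sank about 52 mm. I let go only when the vertical force on the tool averaged about 0.1 N, with side forces of about 1 N or less.

**Last checks:**
- **After release:** the swing arm showed no changed pixels between the pictures just after release and after the retreat. The basket looked upright and in the same place.
- **Basket area:** 307 pixels changed there after release. I put this down to the gripper and its shadow leaving, which fits the pictures.
- **Bystanders:** carton_b, the tape roll and the marker show no change from the first picture. The scanner and dispenser areas differ by about 290 and 280 pixels. I take this as the robot's shadow moving, since both look unmoved. I judged carton_a and the blue tray only by eye, and they also look unmoved.
- **Side force while seated:** it swung between about +2.7 and −2.3 N with shifts of 0.2–1 mm, which I read as friction on the notch floor. I brought it close to zero before letting go.

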